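Square up the mushroom punnets and hold the telescopic retaining bar across them

ROBOT

A 6-joint arm with a two-finger parallel gripper is mounted at the origin on the work surface. World frame = base frame: x ahead of the robot, y to its left, z up, the work surface at z = 0. Lengths are in m, angles in degrees, forces in N, time in s.
With the tool pointing down it reaches from about 0.4 to 0.825 m from the base axis. Payload 7 kg.
Tool frame: the origin (TCP) lies midway between the tips of the shut fingers; the grasp point (between the pads) lies ctrl.tcp_to_grasp behind it (ctrl.tcp_to_grasp is the distance from the TCP to the grasp point, in m); z points along the fingers, y is the line along which they close (so a half turn about z gives the same grasp; the last joint's range is limited). The gripper opens to 88 mm and grips with 3 to 60 N. Pads are 19 mm wide; open, the fingers measure 130 mm over their backs; the gripper's body (78 mm by 193 mm) begins 47 mm behind the grasp point.
Start: joints at [85.72, 20.546, 0.682, 0, -70.136, -16.507], TCP at [0.24, 0.631, 0.227] pointing down, gripper open.
Joint ranges: [-176.03, 176.03], [-82.01, 121.73], [-58.28, 71.71], [-173.87, 95.51], [-174.79, -0.11], [-173.66, 173.66]. Speed limits (degrees/s): [136.94, 136.94, 172.46, 180, 180, 180].

INTERFACE

Orientations are given as [roll, pitch, yaw] about the fixed x, y, z axes, in that order (R = Rz(yaw) Ry(pitch) Rx(roll)).
In Python, from plant import ctrl, imaging, close_job gives the robot as it stands.
- The arm moves only by the shell command python3 -m crank 'ROWS'. ROWS is JSON, a list of rows, each a list of 3 entries, a list of its own where there are three numbers: the shift along the world's x, y, z in m, then the turn, a rotation vector about the world's x, y, z in degrees, then the opening, from -1 (shut) to 1 (fully open), so that 0 is half open. A call has 1 to 12 rows; each row shifts and turns the commanded pose from where the row before left it; what a row does not reach is not made up. A row lasts 1/10 s, in which the tool goes at most 50 mm and 8.59 degrees, less where a joint would pass 70% of its speed; a pose out of reach is approached as far as the arm can. A call is refused whole if a number of a shift passes 0.05 or a number of a turn 8.59, either way. A call with a gripper value outside its range is refused whole. The fingers move at their own pace and stop on an object; the grip force is fixed at half the most. Time passes only in rows, so rows that do not move let the fingers close. It gives the time, the measured TCP pose, the force, the opening and the grip force at its end, in the units of the state.
- ctrl.get_obs(): the state, without advancing time (a new reading comes with each control period).
- imaging.snapshot(name): name is "scene" or "top" or "wrist"; returns (picture, depth): 480x640x3 uint8, blue, green, red; 480x640 float32, m along the optical axis (not along the pixel's ray), 0 where there is no reading.
- imaging.camera_model(name): a dict with "mtx" (3x3 intrinsics, pixels), "R" (3x3) and "t" (3): a world point X has camera coordinates R X + t. Camera axes: x right, y down, z forward; pixel columns grow to the right and rows downward; lengths in m; the calibration is good to about 2 mm. A picture is of the moment at which its call begins: read the wrist's pose just before it. camera_model takes no time and is no camera call; for the wrist camera it gives the pose at the moment of the call.
- close_job(): hands the job in; it is judged then, once.
The state is a dict: "clock": time; "joint_pos": joint angles; "qvel": joint speeds; "tau": joint torques, N m; "tool_pos": TCP position; "orientation": TCP orientation; "force": force on the tool from outside, world axes, zero at the start; "moment": the same for the moment, N m; "opening": finger opening in m; "gripper_force": force on a finger pad.
Only numpy, scipy, OpenCV 4.12 (cv2) and the standard library are available. Lean on these libraries where they do the work, as an engineer would, in place of code of your own. Each camera call takes 0.05 s, during which the arm holds its last target. There are 200 camera calls.

TASK

Push the three mushroom punnets straight back on the grey board until each is flush against the aluminium fence, side by side in a straight row. Then squeeze the red button on the black grip of the telescopic retaining bar, pull the bar out along the front of the row, past its first stop to its second stop (fully extended), and finish there still holding the grip with the button squeezed, because the bar springs back when let go. Do not tip the punnets, and leave the other things on the table where they are.

Things in the scene. Friction and masses are not known exactly. Their poses are not given: they have to be found in the camera images.
- station: Fixed station; place and yaw vary. Grey board 8 mm thick, spanning x -150 to +45, y -240 to +440 mm in its frame; punnets stand on it. Origin: underside of the board, below where the middle punnet's centre belongs. x points away from the robot to the fence, y along the fence to the robot's left. Flush punnets have their centre at x = 0; their three places are y = +98, 0, -98 mm (within 8 mm).
- fence_mid (a point): Middle of the foot of the aluminium fence's face, on the board, 35 mm along x from the station's origin, 8 mm above the table. The fence is upright, 50 mm high, 12 mm thick, and runs 165 mm to either side along the station's y.
- tube_mouth (a point): Mouth of the fixed green outer tube (30 mm square, 190 mm long to +y), on the bar's axis: x = -55, y = +240 mm, 34 mm high in the station's frame. From it a middle tube (aluminium, 22 mm square) and an inner tube (steel, 14 mm square) come out towards the station's -y, 9 mm or more clear of the fronts of flush punnets. Punnets standing forward block the bar.
- punnet_blue: Open square mushroom punnet, blue, 70 x 70 x 40 mm high, with fixed dark brown mushrooms up to 58 mm above its underside; about 160 g (varies), slides on the board. Origin: centre of its underside; z up, x and y square to its sides, -x is its front. Starts forward of the fence and a little askew; which punnet is in which place varies.
- punnet_black: Open square mushroom punnet, black, 70 x 70 x 40 mm high, with fixed tan mushrooms up to 58 mm above its underside; about 160 g (varies), slides on the board. Origin: centre of its underside; z up, x and y square to its sides, -x is its front. Starts forward of the fence and a little askew; which punnet is in which place varies.
- punnet_green: Open square mushroom punnet, green, 70 x 70 x 40 mm high, with fixed cream mushrooms up to 58 mm above its underside; about 160 g (varies), slides on the board. Origin: centre of its underside; z up, x and y square to its sides, -x is its front. Starts forward of the fence and a little askew; which punnet is in which place varies.
- grip_mid (a point): Middle of the black upright grip on the inner tube, to be pinched from above across its thickness (station's x). Block 30 mm thick (x), 40 mm along y, top 27 mm above and bottom 39 mm below this point, which is 104 mm above the table; at home x = -55, y = +205 mm in the station's frame, with the bar fully out y = -85 mm. Axes parallel to the station's.
- button_face (a point): Centre of the outer face of the red button on the grip's side that faces the robot (station's -x): 26 mm wide, 34 mm high, 8 mm proud, so 38 mm over grip and button. The squeeze of the fingers presses it 6 mm towards the station's +x (3 N to start, 6 N to bottom), which frees the latch; unpressed, the bar is locked at home.
- bar_button (a joint): Push of the red button, m: 0 out, 0.006 fully in.
- bar_grip (a joint): How far the inner tube with the grip is out of the middle tube, m: 0 home, 0.145 at its stop (the first stop). A spring of 2 to 3 N pulls it back; it is the part that comes out first. The grip's travel along the station's -y is this plus bar_outer_stage.
- bar_outer_stage (a joint): How far the middle tube is out of the green outer tube, m: 0 home, 0.145 at its stop. A spring of 4 to 5 N pulls it back. It follows once the inner tube is at its stop; when both are out (grip 290 mm from home) the bar is at its second stop.
- stray_mushroom: Loose mushroom standing on its cap on the board's right end, 44 mm across, 44 mm high; origin at its underside. Leave it alone.
- brush: Small hand brush lying on the board in front of the green tube; origin at its underside. Leave it alone.
- label_roll: Roll of white labels, 70 mm across, 30 mm high, at the table's right; origin at its underside. Leave it alone.
- bottle: White bottle, 60 mm across, 170 mm high, at the table's right; origin at its underside. Leave it alone.
- cup: Yellow cup, 70 mm across, 90 mm high, at the table's left; origin at its underside. Leave it alone.

How it is judged (in metres and radians):
On the way, in this order (a step that is already met when the one before it is completed fails the run):
1. all three punnets stand flush against the fence, the bar still home (x of each of punnet_blue, punnet_black, punnet_green in the frame of station above -0.007 m and angle between the x axis of each of punnet_blue, punnet_black, punnet_green and the x axis of station, either way round below 0.1 rad and y of punnet_blue in the frame of station between -0.135 and 0.135 m and z of each of punnet_blue, punnet_black, punnet_green in the frame of station below 0.014 m and angle between each of punnet_blue, punnet_black, punnet_green's own z axis and vertical below 0.1 rad and y of punnet_black in the frame of station between -0.135 and 0.135 m and y of punnet_green in the frame of station between -0.135 and 0.135 m and value of joint each of bar_grip, bar_outer_stage below 0.015 m), for 0.2 s.
2. the fingers squeeze the red button in while the bar is still home (value of joint bar_button above 0.004 m and contact force between the fingers and bar_button above 2 N and value of joint each of bar_grip, bar_outer_stage below 0.015 m), for 0.1 s.
3. the bar is pulled out to its second stop (value of joint each of bar_grip, bar_outer_stage above 0.13 m), for 0.2 s.
At the end, for the whole second after the job is handed in: The fingers still squeeze the grip (over 4 N), button in over 4 mm, and hold the bar still at its second stop (each tube within 15 mm of its 145 mm stop). All three punnets stand upright in the row, centres within 7 mm of touching the fence, square to it within 0.10 rad (all of step 3 and x of each of punnet_blue, punnet_black, punnet_green in the frame of station above -0.007 m and angle between the x axis of each of punnet_blue, punnet_black, punnet_green and the x axis of station, either way round below 0.1 rad and y of punnet_blue in the frame of station between -0.135 and 0.135 m and z of each of punnet_blue, punnet_black, punnet_green in the frame of station below 0.014 m and angle between each of punnet_blue, punnet_black, punnet_green's own z axis and vertical below 0.1 rad and y of punnet_black in the frame of station between -0.135 and 0.135 m and y of punnet_green in the frame of station between -0.135 and 0.135 m and value of joint bar_button above 0.004 m and contact force between the fingers and bar_button above 2 N and contact force between the fingers and bar_grip above 4 N and linear speed of bar_grip below 0.02 m/s); the arm keeps its last pose, push and grip.
It fails at once if a punnet is tipped by more than 0.4 rad (angle between any of punnet_blue, punnet_black, punnet_green's own z axis and vertical above 0.4 rad).
It fails at once if another thing on the table is moved by more than 30 mm (distance of any of stray_mushroom, brush, label_roll, bottle, cup from where it was at the start of the episode above 0.03 m).
It also fails if it takes over 64 s, if anything falls off the work surface, if the arm or the gripper's body presses on something with over 40 N, if the wrist force passes 120 N, or if a joint passes its speed limit or range.

## Working session

There is one attempt and no reset: what is moved stays moved. The work goes in short steps, Python scripts to look and compute and a shell command to move; the robot and the scene stay as the last step left them, time stands still between calls to the robot, and variables do not carry over. Pictures are saved under pics/ and viewed, at most 10 in all, crops included, and the job is handed in when it is done.

```bash
mkdir -p pics; python3 - <<'E'
from plant import ctrl, imaging
import cv2, numpy as np
for n in ["scene","top"]:
    p,d=imaging.snapshot(n); cv2.imwrite(f"pics/{n}0.png",p); np.savez(f"{n}0.npz",p=p,d=d,**imaging.camera_model(n))
o=ctrl.get_obs(); print(o, ctrl.tcp_to_grasp)
E
```

```text
{'clock': 0.1, 'joint_pos': array([ 8.57189835e+01,  2.05862350e+01,  6.37398218e-01, -1.63596647e-02,
       -7.01349908e+01, -1.65065139e+01]), 'qvel': array([-0.1266187 , -0.17847283,  0.1425349 ,  0.16856398, -0.00817009,
       -0.04089856]), 'tau': array([-2.18770117e-03, -5.84161091e+01,  2.93751186e+01,  7.01554924e+00,
        1.02102119e-02, -5.45111766e-05]), 'tool_pos': array([0.23944196, 0.63062934, 0.22572073]), 'orientation': array([ 1.79915257e+02, -9.07338449e-03, -2.07930940e+01]), 'force': array([-0.42205953,  0.50774697, -0.47509466]), 'moment': array([-0.03645424,  0.02003624,  0.04818121]), 'gripper_force': 0.0, 'opening': 0.08710963849301118} 0.0188
```

View pics/top0.png

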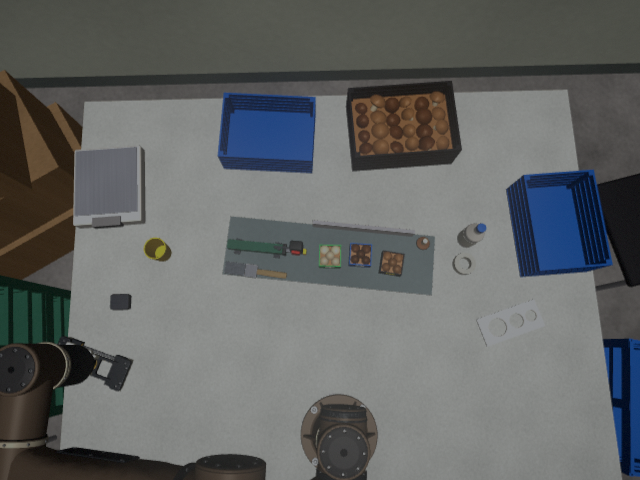

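View pics/scene0.png

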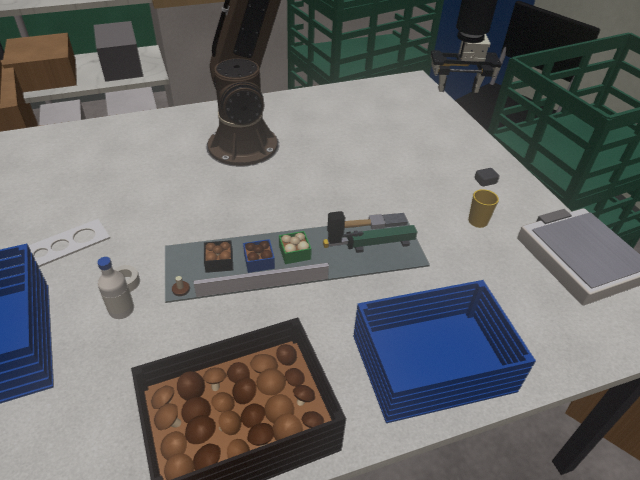

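The top view shows the board at about (223–436, 217–295). The punnets, left to right, are green (330,257), blue (360,255) and black (392,263). The grip is at (296,248), the mushroom at (423,242) and the brush at (258,271). I'll enlarge that area.

```bash
python3 - <<'E'
import cv2
p=cv2.imread("pics/top0.png")[205:305,215:445]
p=cv2.resize(p,None,fx=3.4,fy=3.4,interpolation=cv2.INTER_CUBIC)
cv2.imwrite("pics/c0.png",cv2.convertScaleAbs(p,alpha=1.6,beta=10))
E
```

```text
(no output)
```

View pics/c0.png

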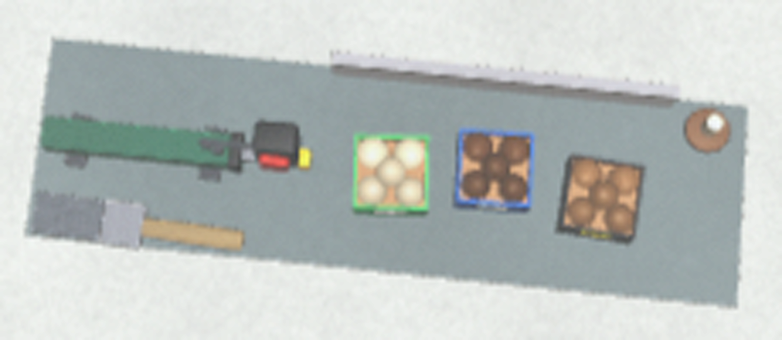

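```bash
cat > h.py <<'E'
import numpy as np
from scipy.optimize import least_squares
def ray(cam,uv,z):
    K,R,t=cam["mtx"],cam["R"],cam["t"]
    uv=np.atleast_2d(uv); d=(np.linalg.inv(K)@np.c_[uv,np.ones(len(uv))].T).T@R
    c=-R.T@t; return (c+d*((z-c[2])/d[:,2:]))[:,:2]
def fit(P,M):
    f=lambda q:((np.array([[np.cos(q[2]),-np.sin(q[2])],[np.sin(q[2]),np.cos(q[2])]])@M.T).T+q[:2]-P).ravel()
    r=least_squares(f,[*P.mean(0),0]); return r.x,np.abs(r.fun).max()
def tost(S,p):
    c,s=np.cos(S[2]),np.sin(S[2]); d=np.asarray(p)[...,:2]-S[:2]
    return np.stack([d[...,0]*c+d[...,1]*s,-d[...,0]*s+d[...,1]*c],-1)
def tow(S,p):
    c,s=np.cos(S[2]),np.sin(S[2]); p=np.asarray(p,float)
    return np.stack([p[...,0]*c-p[...,1]*s,p[...,0]*s+p[...,1]*c],-1)+S[:2]
E
python3 - <<'E'
from h import *
np.set_printoptions(precision=4,suppress=True)
cam=np.load("top0.npz")
cv=lambda c:(np.array(c)+.5)/3.4-.5+[215,205]
P=ray(cam,cv([(52,38),(747,105),(738,306),(25,237)]),.008)
S,e=fit(P,np.array([[45,440],[45,-240],[-150,-240],[-150,440]])/1e3); print("station",S[:2],np.degrees(S[2]),e)
np.save("S.npy",S)
sq=np.array([[35,35],[35,-35],[-35,-35],[-35,35]])/1e3
for n,c in dict(green=[(355,134),(430,135),(428,212),(353,211)],blue=[(458,129),(533,131),(531,208),(456,206)],black=[(570,155),(644,163),(633,242),(558,233)]).items():
    q,e=fit(ray(cam,cv(c),.048),sq); print(n,tost(S,q),np.degrees(q[2]-S[2]),e)
print("fence top ends",tost(S,ray(cam,cv([(332,68),(676,103)]),.058)))
print("grip",tost(S,ray(cam,cv([(255,123),(298,123)]),.131)))
for n,p in dict(o=[0,0],g=[-.055,.205],g2=[-.055,-.085]).items(): print(n,tow(S,p))
E
```

```text
station [ 0.5919 -0.0947] -7.213293331076476 0.0011212511792851876
green [-0.0618  0.0983] 4.291702020631064 0.0018788024673355164
blue [-0.0481  0.0025] 3.5588106816119263 0.001914469318206491
black [-0.0665 -0.099 ] -2.7494419200333717 0.0036569248277535937
fence top ends [[ 0.0308  0.1634]
 [ 0.0287 -0.1615]]
grip [[-0.0431  0.2247]
 [-0.0393  0.1865]]
o [ 0.5919 -0.0947]
g [0.5631 0.1156]
g2 [ 0.5267 -0.1721]
```

```bash
python3 - <<'E'
from h import *
S=np.load("S.npy")
for y in (-.099,.0025,.098): print(y,tow(S,[-.140,y]),tow(S,[-.056,y]))
E
python3 -m crank '[[[0.03,-0.04,0],[0,0,-8.49],-1],[[0.03,-0.04,0],[0,0,-8.49],-1],[[0.03,-0.04,0],[0,0,-8.49],-1],[[0.03,-0.04,0],[0,0,-8.49],-1],[[0.03,-0.04,0],[0,0,-8.49],-1],[[0.02,-0.045,0],[0,0,-8.49],-1],[[0.02,-0.045,0],[0,0,-8.49],-1],[[0.01,-0.045,0],[0,0,-8.49],-1],[[0,-0.05,0],[0,0,-8.49],-1],[[0,-0.05,0],[0,0,0],-1],[[0,-0.05,0],[0,0,0],-1]]'
```

```text
-0.099 [ 0.44060158 -0.17536248] [ 0.52393677 -0.18590981]
0.0025 [ 0.45334626 -0.07466579] [ 0.53668145 -0.08521312]
0.098 [0.46533757 0.02007838] [0.54867276 0.00953106]
clock: 1.2
tool_pos: [0.439, 0.144, 0.2264]
orientation: [180.0, -0.0, -97.2]
force: [1.5, 0.0, 0.9]
opening: 0.005
gripper_force: 0.0
```

```bash
python3 -m crank '[[[0,-0.045,0],[0,0,0],-1],[[0,-0.045,0],[0,0,0],-1],[[0,-0.045,0],[0,0,0],-1],[[0,-0.045,0],[0,0,0],-1],[[0,-0.045,0],[0,0,0],-1],[[0,-0.045,0],[0,0,0],-1],[[0,-0.049,-0.01],[0,0,0],-1],[[0,0,-0.045],[0,0,0],-1],[[0,0,-0.045],[0,0,0],-1],[[0,0,-0.045],[0,0,0],-1],[[0,0,-0.045],[0,0,0],-1],[[0,0,-0.01],[0,0,0],-1]]'
python3 -m crank '[[[0,0,0],[0,0,0],-1],[[0.01,-0.0013,0],[0,0,0],-1],[[0.006,-0.0007,0],[0,0,0],-1],[[0.006,-0.0007,0],[0,0,0],-1],[[0.006,-0.0007,0],[0,0,0],-1],[[0.006,-0.0007,0],[0,0,0],-1],[[0.006,-0.0007,0],[0,0,0],-1],[[0.006,-0.0007,0],[0,0,0],-1]]'
```

```text
clock: 2.4
tool_pos: [0.4358, -0.173, 0.0225]
orientation: [179.5, -0.0, -97.3]
force: [-0.8, -0.7, -0.4]
opening: 0.0004
gripper_force: 0.0
clock: 3.2
tool_pos: [0.4858, -0.1786, 0.0266]
orientation: [180.0, -0.0, -97.2]
force: [-1.7, -1.1, 2.0]
opening: 0.0005
gripper_force: 1.1
```

```bash
python3 - <<'E'
from plant import ctrl, imaging
import cv2
p,d=imaging.snapshot("top");p=p[205:305,215:445]
p=cv2.resize(p,None,fx=3.4,fy=3.4,interpolation=cv2.INTER_CUBIC)
cv2.imwrite("pics/c1.png",cv2.convertScaleAbs(p,alpha=1.6,beta=10))
p,d=imaging.snapshot("wrist");cv2.imwrite("pics/w1.png",p)
E
```

```text
(no output)
```

View pics/w1.png

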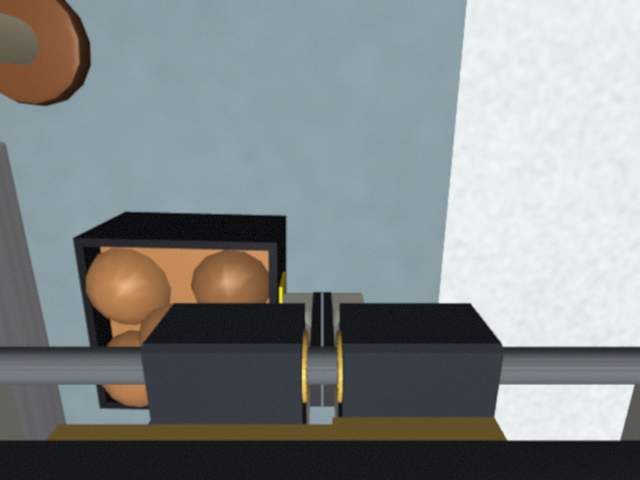

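The wrist picture shows the black punnet square on, with its front against the fingertips at about (280,290). The mushroom at (40,50) is clear, so I'll keep pushing.

```bash
python3 -m crank '[[[0.006,-0.0007,0],[0,0,0],-1],[[0.006,-0.0007,0],[0,0,0],-1],[[0.006,-0.0007,0],[0,0,0],-1],[[0.006,-0.0007,0],[0,0,0],-1],[[0.006,-0.0007,0],[0,0,0],-1]]'
python3 -m crank '[[[0.004,-0.0005,0],[0,0,0],-1],[[0.004,-0.0005,0],[0,0,0],-1]]'
python3 -m crank '[[[0.003,-0.0004,0],[0,0,0],-1],[[0.003,-0.0004,0],[0,0,0],-1]]'
```

```text
clock: 3.8
tool_pos: [0.5161, -0.182, 0.0265]
orientation: [180.0, -0.0, -97.2]
force: [-1.5, 0.1, -1.0]
opening: 0.0004
gripper_force: 0.5
clock: 4.0
tool_pos: [0.5238, -0.183, 0.0265]
orientation: [180.0, 0.0, -97.2]
force: [-1.6, 0.4, -0.4]
opening: 0.0005
gripper_force: 0.6
clock: 4.2
tool_pos: [0.5297, -0.1838, 0.0265]
orientation: [180.0, 0.0, -97.2]
force: [-0.2, 0.1, -0.7]
opening: 0.0007
gripper_force: 0.4
```

```bash
python3 -m crank '[[[0.002,-0.00025,0],[0,0,0],-1],[[0.002,-0.00025,0],[0,0,0],-1]]'
python3 -m crank '[[[0.002,-0.00025,0],[0,0,0],-1]]'
python3 -m crank '[[[0.002,-0.00025,0],[0,0,0],-1]]'
```

```text
clock: 4.4
tool_pos: [0.5307, -0.1841, 0.0263]
orientation: [179.7, -0.0, -97.2]
force: [-14.0, 5.7, 13.9]
opening: 0.0006
gripper_force: 8.3
clock: 4.5
tool_pos: [0.5308, -0.1841, 0.0263]
orientation: [179.5, -0.0, -97.3]
force: [-20.5, 7.9, 20.6]
opening: 0.0003
gripper_force: 12.0
clock: 4.6
tool_pos: [0.5307, -0.1841, 0.0262]
orientation: [179.3, -0.0, -97.3]
force: [-25.3, 11.3, 27.8]
opening: 0.0004
gripper_force: 15.8
```

```bash
python3 -m crank '[[[-0.02,0.0025,0],[0,0,0],-1],[[-0.02,0.0025,0],[0,0,0],-1]]'; python3 - <<'E'
from plant import ctrl, imaging
import cv2, numpy as np
a,d=imaging.snapshot("wrist")
p,d=imaging.snapshot("top");p=p[205:305,215:445]
p=cv2.resize(p,None,fx=3.4,fy=3.4,interpolation=cv2.INTER_CUBIC)
p=cv2.convertScaleAbs(p,alpha=1.6,beta=10)
a=cv2.resize(a,(346,260)); b=np.zeros((600,782,3),np.uint8); b[:340]=p; b[340:,:346]=a
s,_=imaging.snapshot("scene"); s=cv2.resize(s[190:320,150:365],(430,260)); b[340:,352:]=s
cv2.imwrite("pics/c2.png",b)
E
```

```text
clock: 4.8
tool_pos: [0.4977, -0.1797, 0.0267]
orientation: [-179.9, 0.0, -97.2]
force: [0.1, 0.2, -0.4]
opening: 0.0004
gripper_force: 0.0
```

View pics/c2.png

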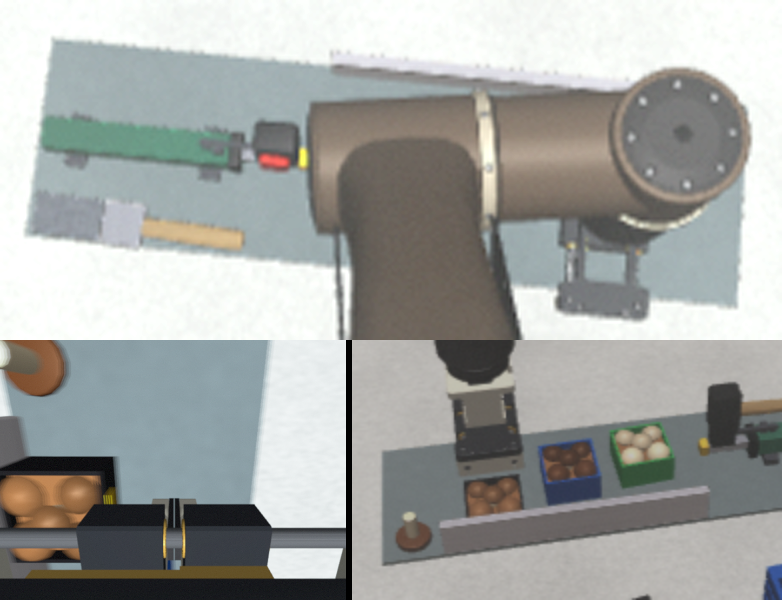

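```bash
cat >> h.py <<'E'
def rims(y0s=(-.099,0,.098)):
    from plant import imaging
    S=np.load("S.npy"); cam=imaging.camera_model("wrist"); p,d=imaging.snapshot("wrist")
    v,u=np.nonzero(d>0); z=d[v,u]
    c=(np.linalg.inv(cam["mtx"])@np.c_[u,v,np.ones(len(u))].T).T*z[:,None]
    W=(c-cam["t"])@cam["R"]; s=tost(S,W)
    for y in y0s:
        for lo,hi in((.043,.052),(.02,.04),(.054,.061)):
            m=(abs(s[:,1]-y)<.06)&(W[:,2]>lo)&(W[:,2]<hi)&(abs(s[:,0])<.12)
            if m.sum()>50: print(y,lo,m.sum(),"x",np.percentile(s[m,0],[1,50,99]).round(4),"y",np.percentile(s[m,1],[1,99]).round(4))
    return p
E
python3 -m crank '[[[-0.045,0.006,0],[0,0,0],-1],[[0,0,0.045],[0,0,0],-1],[[0,0,0.045],[0,0,0],-1],[[0,0,0.045],[0,0,0],-1],[[0.022,0.048,0],[0,0,0],-1],[[0.022,0.048,0],[0,0,0],-1],[[0,0,0],[0,0,0],-1],[[0,0,0],[0,0,0],-1]]'
python3 - <<'E'
from h import *
import cv2
cv2.imwrite("pics/w3.png",rims())
E
```

```text
clock: 5.75
tool_pos: [0.4954, -0.0816, 0.1618]
orientation: [-179.9, 0.0, -97.1]
force: [-0.7, -1.2, -0.2]
opening: 0.0006
gripper_force: 0.0
-0.099 0.043 7012 x [-0.0315  0.0069  0.0392] y [-0.1384 -0.0458]
-0.099 0.02 3723 x [-0.0326  0.0044  0.0392] y [-0.1457 -0.0411]
-0.099 0.054 7121 x [-0.0176  0.0388  0.0497] y [-0.1394 -0.0412]
0 0.043 5522 x [-0.0784 -0.0345  0.0394] y [-0.0549  0.0528]
0 0.02 4351 x [-0.0793 -0.012   0.0395] y [-0.0581  0.057 ]
0 0.054 5629 x [-0.0638  0.0396  0.05  ] y [-0.0584  0.0575]
0.098 0.043 443 x [0.0383 0.039  0.0397] y [0.0387 0.1506]
0.098 0.02 676 x [-0.0561  0.039   0.0397] y [0.0385 0.0842]
0.098 0.054 1650 x [0.0386 0.0436 0.0503] y [0.0387 0.146 ]
```

View pics/w3.png

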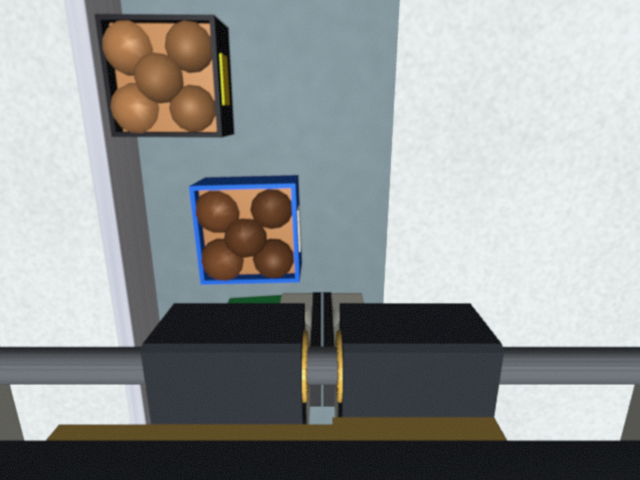

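The wrist picture shows black flush at (165,75): its front is 70 mm from the fence face. Blue is at (245,235) and still forward. Blue is next.

```bash
python3 -m crank '[[[-0.042,0.0065,0],[0,0,0],-1],[[0,0,-0.045],[0,0,0],-1],[[0,0,-0.045],[0,0,0],-1],[[0,0,-0.045],[0,0,0],-1],[[0,0,0],[0,0,0],-1],[[0.02,-0.0025,0],[0,0,0],-1],[[0.015,-0.0019,0],[0,0,0],-1],[[0.008,-0.001,0],[0,0,0],-1],[[0.008,-0.001,0],[0,0,0],-1],[[0.008,-0.001,0],[0,0,0],-1],[[0.008,-0.001,0],[0,0,0],-1],[[0.008,-0.001,0],[0,0,0],-1]]'
python3 -m crank '[[[0.005,-0.0006,0],[0,0,0],-1],[[0.004,-0.0005,0],[0,0,0],-1],[[0.003,-0.0004,0],[0,0,0],-1],[[0.002,-0.00025,0],[0,0,0],-1]]'
```

```text
clock: 7.0
tool_pos: [0.5276, -0.0859, 0.0269]
orientation: [180.0, 0.0, -97.2]
force: [-1.6, 0.1, 1.7]
opening: 0.0006
gripper_force: 0.9
clock: 7.4
tool_pos: [0.5413, -0.0875, 0.0265]
orientation: [180.0, -0.0, -97.2]
force: [-1.9, -0.0, 1.0]
opening: 0.0007
gripper_force: 0.8
```

```bash
python3 -m crank '[[[0.002,-0.00025,0],[0,0,0],-1],[[0.002,-0.00025,0],[0,0,0],-1],[[0.002,-0.00025,0],[0,0,0],-1]]'
```

```text
clock: 7.7
tool_pos: [0.5432, -0.0879, 0.0263]
orientation: [179.6, -0.0, -97.2]
force: [-20.0, 10.9, 21.5]
opening: 0.0003
gripper_force: 12.4
```

```bash
python3 -m crank '[[[-0.045,0.0056,0],[0,0,0],-1],[[-0.045,0.0056,0],[0,0,0],-1],[[0,0,0.045],[0,0,0],-1],[[0,0,0.045],[0,0,0],-1],[[0,0,0.045],[0,0,0],-1],[[0.004,0.048,0],[0,0,0],-1],[[0.004,0.048,0],[0,0,0],-1],[[0,0,0],[0,0,0],-1],[[0,0,0],[0,0,0],-1]]'
python3 - <<'E'
from h import *
rims()
E
```

```text
clock: 8.6
tool_pos: [0.4654, 0.0201, 0.1617]
orientation: [-180.0, 0.0, -97.0]
force: [-0.4, -0.6, 0.7]
opening: 0.0007
gripper_force: 0.0
-0.099 0.043 130 x [0.0376 0.0388 0.0397] y [-0.0462 -0.0391]
-0.099 0.02 365 x [0.0378 0.0387 0.0398] y [-0.051  -0.0392]
-0.099 0.054 104 x [0.0377 0.0396 0.0428] y [-0.0437 -0.0392]
0 0.043 7561 x [-0.0316  0.0074  0.0397] y [-0.0418  0.0562]
0 0.02 4436 x [-0.0824  0.0048  0.0396] y [-0.0486  0.0595]
0 0.054 6864 x [-0.0174  0.0387  0.0498] y [-0.0404  0.0581]
0.098 0.043 6055 x [-0.0931 -0.0459  0.0399] y [0.042  0.1519]
0.098 0.02 5167 x [-0.094   0.0384  0.04  ] y [0.04   0.1551]
0.098 0.054 5869 x [-0.0775  0.0396  0.0502] y [0.0395 0.1557]
```

```bash
python3 -m crank '[[[0,0,-0.045],[0,0,0],-1],[[0,0,-0.045],[0,0,0],-1],[[0,0,-0.045],[0,0,0],-1],[[0,0,0],[0,0,0],-1],[[0.02,-0.0025,0],[0,0,0],-1],[[0.008,-0.001,0],[0,0,0],-1],[[0.008,-0.001,0],[0,0,0],-1],[[0.008,-0.001,0],[0,0,0],-1],[[0.008,-0.001,0],[0,0,0],-1],[[0.008,-0.001,0],[0,0,0],-1],[[0.008,-0.001,0],[0,0,0],-1],[[0.008,-0.001,0],[0,0,0],-1]]'
python3 -m crank '[[[0.004,-0.0005,0],[0,0,0],-1],[[0.004,-0.0005,0],[0,0,0],-1],[[0.003,-0.0004,0],[0,0,0],-1],[[0.002,-0.00025,0],[0,0,0],-1],[[0.002,-0.00025,0],[0,0,0],-1],[[0.002,-0.00025,0],[0,0,0],-1]]'
```

```text
clock: 9.85
tool_pos: [0.5418, 0.0094, 0.0266]
orientation: [180.0, -0.0, -97.2]
force: [-1.3, -0.5, 3.0]
opening: 0.0003
gripper_force: 1.1
clock: 10.45
tool_pos: [0.5555, 0.0074, 0.0263]
orientation: [179.7, -0.0, -97.2]
force: [-18.0, 10.1, 16.0]
opening: 0.0008
gripper_force: 10.6
```

```bash
python3 -m crank '[[[-0.045,0.0056,0],[0,0,0],-1],[[-0.045,0.0056,0],[0,0,0],-1],[[0,0,0.05],[0,0,0],-1],[[0,0,0.05],[0,0,0],-1],[[0,0,0.05],[0,0,0],-1],[[0,0,0.05],[0,0,0],-1],[[0.0212,0.0384,0],[0,0,0],1],[[0.0212,0.0384,0],[0,0,0],1],[[0.0212,0.0384,0],[0,0,0],1],[[0.0212,0.0384,0],[0,0,0],1],[[0.0212,0.0384,0],[0,0,0],1],[[0,0,0],[0,0,0],1]]'
python3 -m crank '[[[0,0,0],[0,0,0],1],[[0,0,0],[0,0,0],1]]'
python3 - <<'E'
from h import *
from plant import imaging
import cv2
p=rims(); cv2.imwrite("pics/w4.png",p)
S=np.load("S.npy"); cam=imaging.camera_model("wrist"); p,d=imaging.snapshot("wrist")
v,u=np.nonzero(d>0)
c=(np.linalg.inv(cam["mtx"])@np.c_[u,v,np.ones(len(u))].T).T*d[v,u][:,None]
W=(c-cam["t"])@cam["R"]; s=tost(S,W)
for lo,hi in((.125,.135),(.09,.12)):
    m=(abs(s[:,1]-.205)<.05)&(W[:,2]>lo)&(W[:,2]<hi)&(abs(s[:,0]+.05)<.05)
    print(m.sum(),np.percentile(s[m],[1,50,99],axis=0).round(4).tolist(),np.median(W[m,2]))
E
```

```text
clock: 11.65
tool_pos: [0.5763, 0.2146, 0.2253]
orientation: [-180.0, -0.0, -97.0]
force: [-0.6, -1.7, -0.3]
opening: 0.0429
gripper_force: 0.0
clock: 11.85
tool_pos: [0.574, 0.2101, 0.2265]
orientation: [180.0, -0.0, -97.2]
force: [-0.7, -0.1, -0.0]
opening: 0.059
gripper_force: 0.0
0.098 0.043 89 x [0.0388 0.0393 0.0399] y [0.1408 0.1577]
0.098 0.02 213 x [0.0389 0.0393 0.0398] y [0.1361 0.1577]
0.098 0.054 413 x [0.0391 0.0445 0.0508] y [0.1434 0.1579]
3639 [[-0.0651, 0.1838], [-0.0506, 0.2025], [-0.0362, 0.2223]] 0.1299771284224942
255 [[-0.0736, 0.1902], [-0.0698, 0.2019], [-0.0659, 0.216]] 0.1194102722081383
```

View pics/w4.png

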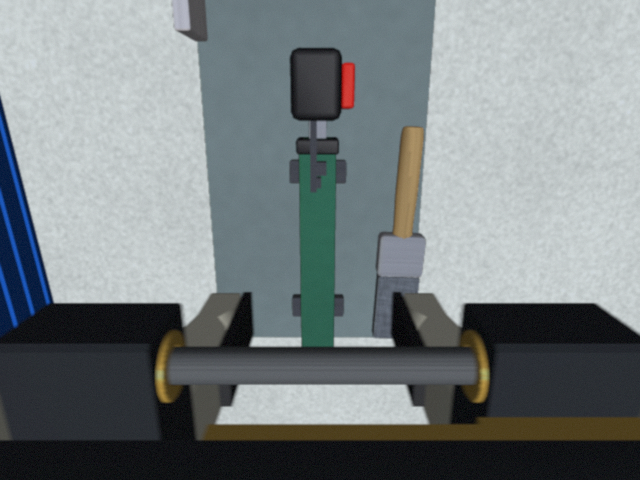

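The wrist picture shows the grip at (316,83), the button at (348,85), and the brush clear of the fingers. Descend over the grip.

```bash
python3 -m crank '[[[-0.0043,-0.0484,0],[0,0,0],1],[[-0.0044,-0.0484,0],[0,0,0],1],[[0,0,0],[0,0,0],1],[[0,0,0],[0,0,0],1],[[0,0,-0.04],[0,0,0],1],[[0,0,-0.04],[0,0,0],1],[[0,0,-0.04],[0,0,0],1],[[0,0,-0.0215],[0,0,0],1],[[0,0,0],[0,0,0],1],[[0,0,0],[0,0,0],1]]'
python3 -m crank '[[[0,0,0],[0,0,0],-1],[[0,0,0],[0,0,0],-1],[[0,0,0],[0,0,0],-1],[[0,0,0],[0,0,0],-1],[[0,0,0],[0,0,0],-1],[[0,0,0],[0,0,0],-1],[[0,0,0],[0,0,0],-1],[[0,0,0],[0,0,0],-1]]'
```

```text
clock: 12.95
tool_pos: [0.5661, 0.1142, 0.0857]
orientation: [-180.0, -0.0, -97.1]
force: [0.9, 0.5, 0.2]
opening: 0.0876
gripper_force: 0.0
clock: 13.75
tool_pos: [0.5646, 0.1136, 0.0849]
orientation: [179.9, -0.0, -97.2]
force: [-4.4, 1.6, 2.7]
opening: 0.0317
gripper_force: 30.0
```

```bash
python3 -m crank '[[[-0.0013,-0.0099,0],[0,0,0],-1],[[-0.0019,-0.0149,0],[0,0,0],-1],[[-0.0019,-0.0149,0],[0,0,0],-1],[[-0.0019,-0.0149,0],[0,0,0],-1],[[-0.0019,-0.0149,0],[0,0,0],-1],[[-0.0019,-0.0149,0],[0,0,0],-1],[[-0.0019,-0.0149,0],[0,0,0],-1],[[-0.0019,-0.0149,0],[0,0,0],-1]]'
python3 -m crank '[[[-0.0019,-0.0149,0],[0,0,0],-1],[[-0.0019,-0.0149,0],[0,0,0],-1],[[-0.0019,-0.0149,0],[0,0,0],-1],[[-0.0019,-0.0149,0],[0,0,0],-1]]'
```

```text
clock: 14.55
tool_pos: [0.5499, -0.0007, 0.0848]
orientation: [179.9, 0.0, -97.2]
force: [-4.2, 5.0, 2.7]
opening: 0.0314
gripper_force: 30.0
clock: 14.95
tool_pos: [0.5422, -0.0601, 0.0848]
orientation: [179.9, 0.0, -97.2]
force: [-4.2, 6.1, 2.9]
opening: 0.0316
gripper_force: 30.0
```

```bash
python3 -m crank '[[[-0.0019,-0.0149,0],[0,0,0],-1],[[-0.0019,-0.0149,0],[0,0,0],-1],[[-0.0019,-0.0149,0],[0,0,0],-1],[[-0.0019,-0.0149,0],[0,0,0],-1],[[-0.0019,-0.0149,0],[0,0,0],-1],[[-0.0019,-0.0149,0],[0,0,0],-1],[[-0.0019,-0.0149,0],[0,0,0],-1]]'
python3 -m crank '[[[-0.0005,-0.004,0],[0,0,0],-1],[[-0.0005,-0.004,0],[0,0,0],-1],[[-0.0004,-0.003,0],[0,0,0],-1],[[0,0,0],[0,0,0],-1]]'
```

```text
clock: 15.65
tool_pos: [0.5288, -0.1643, 0.0848]
orientation: [179.9, 0.0, -97.2]
force: [-4.3, 7.0, 3.2]
opening: 0.0316
gripper_force: 30.0
clock: 16.05
tool_pos: [0.5275, -0.1743, 0.0847]
orientation: [179.9, 0.1, -97.2]
force: [-5.6, 10.3, 3.9]
opening: 0.0316
gripper_force: 30.0
```

```bash
python3 -m crank '[[[-0.0002,-0.0015,0],[0,0,0],-1],[[0,0,0],[0,0,0],-1],[[0,0,0],[0,0,0],-1],[[0,0,0],[0,0,0],-1],[[0,0,0],[0,0,0],-1]]'
python3 - <<'E'
from plant import imaging
import cv2
s,_=imaging.snapshot("scene"); cv2.imwrite("pics/s5.png",cv2.resize(s[170:320,150:450],(800,400),interpolation=cv2.INTER_CUBIC))
E
```

```text
clock: 16.55
tool_pos: [0.5275, -0.1746, 0.0847]
orientation: [179.9, 0.2, -97.2]
force: [-5.2, 16.2, 5.4]
opening: 0.0318
gripper_force: 30.0
```

View pics/s5.png

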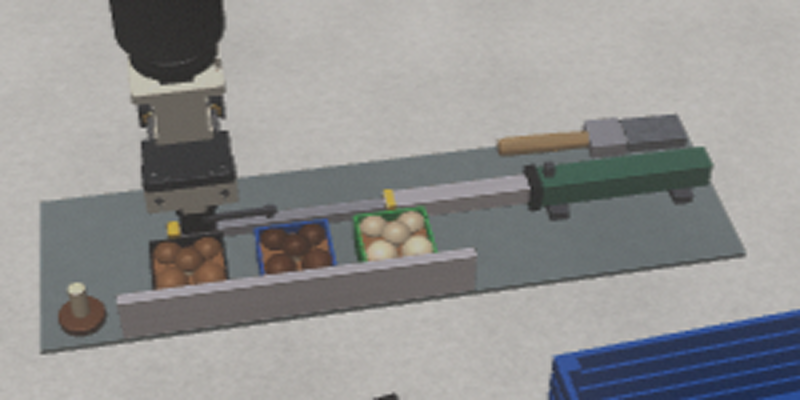

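The picture shows both tubes fully out, from (530,190) to (180,225). The three punnets are flush in a row at (190,265), (295,250) and (395,235), and the brush and mushroom haven't moved. The pull force is up against the stop, so I'm handing in.

```bash
python3 -c "
from plant import close_job
print(close_job())"
```

```text
the job is handed in; nothing more can be done
None
```

The job is handed in at about 16.6 s of the 64 s: all three punnets are flush against the fence, and the bar is at its second stop with the grip held and the button squeezed; the hand-in returned no verdict.

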